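Set the brakes of two jar trolleys

ROBOT

A 7-joint arm with a two-finger parallel gripper is mounted at the origin on a cart in front of the work surface, level with it; the furniture and walls round the work are solid. World frame = base frame: x ahead of the robot, y to its left, z up, the work surface at z = 0. Lengths are in m, angles in rad, forces in N, time in s.
With the tool pointing down it reaches from about 0.375 to 0.925 m from the base axis. Payload 3.1 kg.
Tool frame: the origin (TCP) lies on the centre line of the jaws, within the pads' length; the fingertips stand ahead of it and the grasp point (between the pads) lies 8 mm behind it (ctrl.tip_reach is the z of the fingertips in the tool frame, in m); z points along the fingers, y is the line along which they close (so a half turn about z gives the same grasp; the last joint's range is limited). The gripper opens to 85 mm and grips with 20 to 120 N. Pads are 22 mm wide; open, the fingers measure 114 mm over their backs; the gripper's body (76 mm by 85 mm) begins 54 mm behind the grasp point. The pads swing forward as they close: fully open they stand 13 mm farther back than shut.
Start: joints at [-1.375, 0.383, 0.044, 1.598, -0.018, 1.161, -0.05], TCP at [0.188, 0.622, 0.242] pointing down, gripper open.
Joint ranges: [-2.61, 2.61], [-0.41, 2.15], [-1.48, 1.57], [0, 2.5], [-1.57, 4.71], [0.05, 1.97], [-2.85, 2.85]. Speed limits (rad/s): [2.79, 2.79, 3.14, 3.14, 3.14, 3.14, 3.14].

INTERFACE

Orientations are given as a unit quaternion [x, y, z, w].
In Python, from workcell import ctrl, eyes, workorder gives the robot as it stands.
- The arm moves only by the tool arm_command, never from a script. Its argument "deltas" is a list of rows, each a list of 2 entries, a list of its own where there are three numbers: the shift along the world's x, y, z in m, then the turn about the world's z in rad. A call has 1 to 5 rows; each row shifts and turns the commanded pose from where the row before left it; what a row does not reach is not made up. A row lasts 1/8 s, in which the tool goes at most 62.5 mm and 10.7 degrees, less where a joint would pass 70% of its speed; a pose out of reach is approached as far as the arm can. A call with a gripper value outside its range is refused whole. "claw" is the opening, from 0 (shut) to 1 (fully open), set as the call begins (left out, the last holds). The fingers move at their own pace and stop on an object; "force" is the grip in N (left out, the last holds). Time passes only in rows, so rows that do not move let the fingers close. It gives the time, the measured TCP pose, the force, the opening and the grip force at its end, in the units of the state.
- ctrl.get_obs(): the state, without advancing time (a new reading comes with each control period).
- eyes.snapshot(name): name is "side" or "top" or "wrist"; returns a dict with "img" (384x512x3 uint8, blue, green, red), "z_map" (384x512 float32, m along the optical axis (not along the pixel's ray), 0 where there is no reading), "fovy" (degrees; the focal length in pixels is half the picture's height over the tangent of half this angle, whatever the lens; pixels are square), "cx", "cy" (the principal point, pixels), "R" (3x3) and "t" (3): a world point X has camera coordinates R X + t. Camera axes: x right, y down, z forward; pixel columns grow to the right and rows downward; lengths in m; the calibration is good to about 2 mm. The wrist camera is an equidistant fisheye: a pixel r from the principal point sees the ray r / f radians off the axis. A picture is of the moment at which its call begins.
- workorder.close_job(): hands the job in; it is judged then, once.
Trained networks look in a picture, given as the dict that the camera call returned (one of the last four; its "shot" number tells which), for a name from the list of things; names that differ only in an ending like _2 or _b are one class to them, and where a whole thing is asked for, a point or a joint stands for the part that bears it (a point fixed in the world has none). Each returns a list of dicts, best first, with "confidence" (0 to 1); they miss things now and then, are a little off and sometimes report something else, mostly with a low value. They report only what shows in the picture. A call takes as long as a camera call. They do not tell look-alikes from the thing itself.
- eyes.recognise(target, picture): "xyz" ([x, y, z] in m, in the coordinates of the camera as it stood for that picture, good to about 4 mm: the middle of the surface that is visible of it).
- eyes.masks_of(target, picture): "mask" (384x512 bool, what is visible of it).
The state is a dict: "time": time; "joint_positions": joint angles; "qvel": joint speeds; "tau": joint torques, N m; "position": TCP position; "orientation": TCP orientation; "ft_force": force on the tool from outside, world axes, zero at the start; "torque": the same for the moment, N m; "opening": finger opening in m; "grip_force": force on a finger pad.
Only numpy, scipy, OpenCV 4.12 (cv2) and the standard library are available. Lean on these libraries where they do the work, as an engineer would, in place of code of your own. Each camera call takes 0.05 s, during which the arm holds its last target. There are 200 camera calls.

TASK

Two small three-wheeled wooden trolleys stand on the stove, each with a kick-down brake lever over its front wheel. First push the brake lever of the trolley that carries the tin fully down, so that it is locked; then flick the brake lever of the empty trolley fully up, so that it is free to be rolled away. Leave the tin standing where it is.

Things in the scene. Friction and masses are not known exactly. Their poses are not given: they have to be found in the camera images.
- loaded_brake (a joint): Brake lever of the trolley that carries the tin. Angle about its level hinge pin, rad: 0 = fully up (released, sloping up 48 degrees above level), 1.1 = fully down (locked, 15 degrees below level), both firm stops; grows downward. Stiff hinge: about 1.5 N at the pedal moves it and it stays where it is left. Pin 58 mm above the stove; pedal centre 106 mm when up, 41 mm when down.
- loaded_pedal (a point): Centre of the pedal at the lever's outer end: flat steel plate 34 mm long, 24 mm wide, 8 mm thick, free space beside and under it. Hinge pin 65 mm away along its +x axis; y runs across the lever, parallel to the pin; z is square to the pedal's upper face. Lever arm 14 mm wide. The deck (100 x 110 mm, 58 mm high, lip to 70 mm) begins 20 mm behind the pin; the trolleys stand firm.
- empty_brake (a joint): Brake lever of the other, empty trolley, which is of the same make: 0 = fully up (released), 1.1 = fully down (locked); same stops, stiffness and sizes.
- empty_pedal (a point): Centre of the pedal of the empty trolley's lever, with the same size and axes as the other: hinge pin 65 mm away along +x, y across the lever, z square to the pedal's upper face. From above it can be pinched across its 24 mm width.
- tin_center (a point): Centre of the round brown tin with a grey lid, 64 mm across and 105 mm high, standing loose on the deck of the loaded trolley, its top about 163 mm above the stove (z axis up).
Things that resemble listed ones, but are neither listed nor needed, are in the scene too. What is shaped like the part that bears tin_center but blue or purple is not meant.

How it is judged:
By the outcome, as a careful person would: the job done as asked, in the order asked, and still so for the second after the job is handed in, with the robot touching nothing.
It also fails if it takes over 51 s, if anything falls off the work surface, if the arm or the gripper's body presses on something with over 40 N, if the wrist force passes 120 N, or if a joint passes its speed limit or range.

## Working session

There is one attempt and no reset: what is moved stays moved. The work goes in short steps, Python scripts to look and compute and a tool call to move; the robot and the scene stay as the last step left them, time stands still between calls to the robot, and variables do not carry over. Pictures are saved under pics/ and viewed, at most 10 in all, crops included, and the job is handed in when it is done.

Besides the shell and the picture viewer there is one more tool, called after "Request:" as name(argument=value, ...), one argument or row to a line, values as JSON. arm_command: Moves the arm, as the interface text tells. Its arguments: {"type":"object","properties":{"deltas":{"type":"array"},"claw":{"type":"number"},"force":{"type":"number"}},"required":["deltas"]}

```bash
mkdir -p pics
cat > h.py <<'E'
import numpy as np, cv2
from workcell import ctrl, eyes, workorder
def w(p,c): return np.array(p['R']).T@(np.array(c)-np.array(p['t']))
def cloud(p):
    z=p['z_map'];h,wd=z.shape;f=h/2/np.tan(np.radians(p['fovy'])/2)
    v,u=np.mgrid[:h,:wd]
    P=np.stack([(u-p['cx'])/f*z,(v-p['cy'])/f*z,z],-1)
    return (P-np.array(p['t']))@np.array(p['R'])
E
python3 - <<'E'
from h import *
o=ctrl.get_obs();print(o['time'],o['position'],o['orientation'],ctrl.tip_reach)
ims=[]
for n in('top','side'):
    p=eyes.snapshot(n);cv2.imwrite(f'pics/{n}0.png',p['img']);np.save(n+'.npy',cloud(p))
    for t in('loaded_pedal','loaded_brake','tin_center'):
        for d in eyes.recognise(t,p): print(n,t,round(d['confidence'],2),w(p,d['xyz']).round(3))
    ims.append(p['img'])
cv2.imwrite('pics/both.png',cv2.resize(np.vstack(ims),(800,600)) if 0 else cv2.resize(np.hstack(ims),(800,300)))
E
```

```text
0.0 [0.18797176 0.62126311 0.24085793] [ 1.46342828e-01  9.89233036e-01 -1.32669869e-03 -1.31883376e-04] 0.011
top loaded_pedal 0.77 [ 0.485 -0.152  0.089]
top loaded_brake 0.64 [ 0.482 -0.149  0.089]
top tin_center 0.87 [ 0.468 -0.045  0.101]
top tin_center 0.82 [ 0.479 -0.229  0.105]
top tin_center 0.56 [ 0.589 -0.118  0.164]
side loaded_brake 0.5 [ 0.477 -0.143  0.089]
side loaded_brake 0.39 [0.457 0.129 0.046]
side tin_center 0.88 [ 0.472 -0.22   0.083]
side tin_center 0.62 [ 0.466 -0.019  0.069]
side tin_center 0.58 [ 0.589 -0.096  0.128]
```

View pics/top0.png

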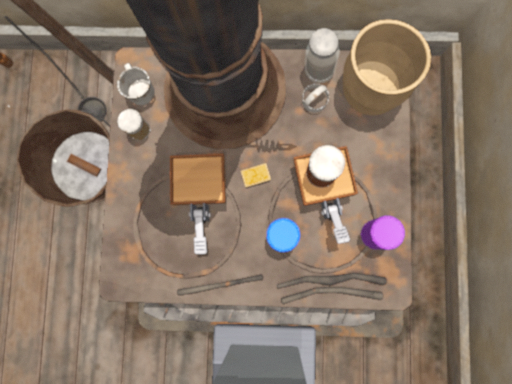

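View pics/side0.png

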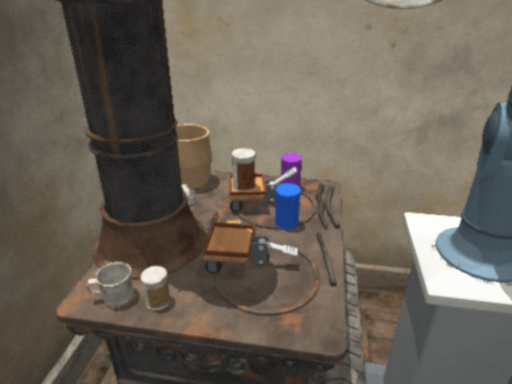

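The top view shows the loaded trolley at the right, its raised pedal near (341,232) between the blue tin (283,235) and the purple tin (384,233). The empty trolley is at the left, its lowered pedal near (200,245). The side view agrees.

Run:
```python
from h import *
C=np.load('top.npy');im=cv2.imread('pics/top0.png').astype(int)
for n,(a,b,c,d) in dict(loaded=(322,352,196,246),empty=(188,212,203,258)).items():
    S=C[c:d,a:b];I=im[c:d,a:b]
    m=(S[...,2]>.025)&(np.ptp(I,axis=2)<30)
    print(n)
    for r in range(0,d-c,3):
        q=S[r][m[r]]
        if len(q): print(r+c,len(q),np.median(q,0).round(3),'y',q[:,1].min().round(3),q[:,1].max().round(3),'z',q[:,2].max().round(3))
for n,(a,b,c,d) in dict(blue=(265,302,218,254),purple=(362,406,215,252),tin=(305,346,143,184)).items():
    q=C[c:d,a:b].reshape(-1,3);zt=np.percentile(q[:,2],98) if n!='x' else 0
    q=q[q[:,2]>zt-.008];print(n,zt.round(3),((q.min(0)+q.max(0))/2).round(3),np.ptp(q,axis=0).round(3))
S=C[150:210,292:356].reshape(-1,3);S=S[(S[:,2]>.05)&(S[:,2]<.08)];print('deck',cv2.minAreaRect((S[:,:2]*1000).astype(np.float32)))
S=C[150:210,165:230].reshape(-1,3);S=S[(S[:,2]>.05)&(S[:,2]<.08)];print('deck e',cv2.minAreaRect((S[:,:2]*1000).astype(np.float32)))
```

```text
loaded
199 3 [ 0.542 -0.152  0.068] y -0.154 -0.151 z 0.069
202 9 [ 0.536 -0.152  0.065] y -0.156 -0.124 z 0.068
205 16 [ 0.533 -0.144  0.038] y -0.156 -0.127 z 0.068
208 19 [ 0.524 -0.143  0.064] y -0.161 -0.128 z 0.07
211 18 [ 0.518 -0.144  0.065] y -0.16 -0.127 z 0.069
214 18 [ 0.512 -0.145  0.067] y -0.163 -0.129 z 0.073
217 15 [ 0.506 -0.143  0.069] y -0.155 -0.133 z 0.074
220 9 [ 0.499 -0.149  0.076] y -0.157 -0.143 z 0.08
223 8 [ 0.493 -0.151  0.082] y -0.158 -0.145 z 0.084
226 8 [ 0.487 -0.153  0.087] y -0.159 -0.146 z 0.089
229 13 [ 0.481 -0.155  0.093] y -0.166 -0.144 z 0.094
232 14 [ 0.475 -0.155  0.097] y -0.167 -0.143 z 0.1
235 14 [ 0.47  -0.156  0.1  ] y -0.169 -0.145 z 0.104
238 14 [ 0.464 -0.158  0.105] y -0.17 -0.146 z 0.109
241 13 [ 0.458 -0.158  0.106] y -0.17 -0.148 z 0.109
empty
203 3 [0.528 0.113 0.068] y 0.111 0.115 z 0.069
206 11 [0.522 0.137 0.061] y 0.111 0.141 z 0.069
209 16 [0.518 0.124 0.04 ] y -0.031 0.139 z 0.958
212 19 [0.509 0.123 0.064] y 0.108 0.142 z 0.07
215 19 [0.503 0.123 0.064] y 0.107 0.141 z 0.069
218 18 [0.498 0.122 0.058] y 0.11 0.138 z 0.0
[... 218 characters left out ...]
3] y 0.117 0.129 z 0.054
236 7 [0.462 0.121 0.051] y 0.115 0.127 z 0.051
239 12 [0.456 0.122 0.05 ] y 0.111 0.134 z 0.052
242 12 [0.45  0.122 0.048] y 0.111 0.134 z 0.052
245 12 [0.444 0.12  0.047] y 0.109 0.131 z 0.049
248 12 [0.438 0.12  0.045] y 0.109 0.131 z 0.048
251 12 [0.432 0.12  0.044] y 0.109 0.131 z 0.048
blue 0.107 [ 0.467 -0.046  0.529] [0.061 0.061 0.86 ]
purple 0.107 [ 0.474 -0.152  0.529] [0.068 0.243 0.86 ]
tin 0.164 [ 0.533 -0.091  0.558] [0.188 0.121 0.801]
deck ((577.936767578125, -131.08139038085938), (121.88968658447266, 110.28495788574219), 13.000931739807129)
deck e ((570.6401977539062, 129.16363525390625), (112.27787780761719, 110.19818878173828), 3.3951094150543213)
```

Request:
arm_command(
  deltas=[
    [[0.04,-0.045,0],0.1],
    [[0.04,-0.045,0],0.1],
    [[0.04,-0.045,0],0.1],
    [[0.04,-0.045,0],0.1],
    [[0.04,-0.045,0],0.12],
  ],
  claw=0,
)

```text
time: 1.02
position: [0.3895, 0.3956, 0.2426]
orientation: [-0.115, 0.993, 0.0, 0.0]
ft_force: [0.8, 0.2, 0.3]
opening: 0.0002
grip_force: 0.0
```

Request:
arm_command(
  deltas=[
    [[0.014,-0.055,0],0],
    [[0.014,-0.055,0],0],
    [[0.014,-0.055,0],0],
    [[0.014,-0.055,0],0],
    [[0.014,-0.055,0],0],
  ],
)

```text
time: 1.65
position: [0.4586, 0.1204, 0.2427]
orientation: [-0.113, 0.994, 0.0, 0.001]
ft_force: [0.3, 0.5, -0.2]
opening: -0.0002
grip_force: 0.0
```

Request:
arm_command(
  deltas=[
    [[0.002,-0.055,0],0],
    [[0.002,-0.055,0],0],
    [[0.002,-0.055,0],0],
    [[0.002,-0.055,0],0],
    [[0,0,0],0],
  ],
)

```text
time: 2.28
position: [0.4658, -0.1035, 0.243]
orientation: [-0.108, 0.994, -0.001, 0.001]
ft_force: [-0.0, -0.1, -0.8]
opening: 0.0002
grip_force: 0.0
```

Request:
arm_command(
  deltas=[
    [[0,-0.055,-0.01],0],
    [[0,0,-0.04],0],
    [[0,0,-0.04],0],
    [[0,0,-0.02],0],
    [[0,0,0],0],
  ],
)

```text
time: 2.9
position: [0.4648, -0.1512, 0.1306]
orientation: [-0.114, 0.994, 0.001, -0.002]
ft_force: [0.5, 0.1, 0.8]
opening: 0.0
grip_force: 0.0
```

Run:
```python
from h import *
print(ctrl.get_obs()['position'])
p=eyes.snapshot('wrist');q=eyes.snapshot('side')
c=cv2.resize(q['img'][130:270,190:350],(439,384))
cv2.imwrite('pics/w1.png',np.hstack([cv2.resize(p['img'],(361,384))if 0 else p['img'][:,76:437],c]))
```

```text
[ 0.46482657 -0.15122169  0.1306188 ]
```

View pics/w1.png

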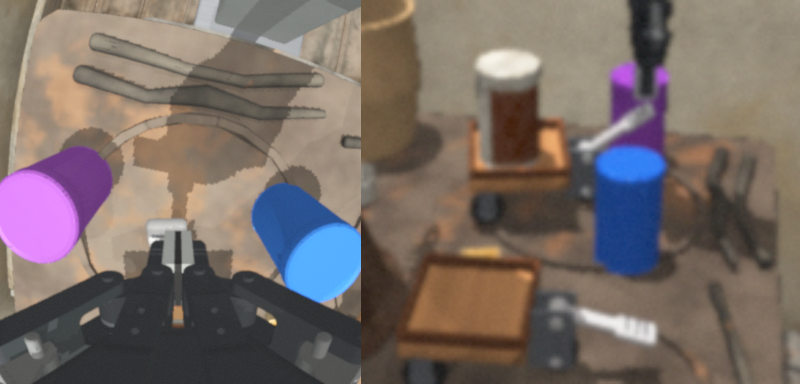

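The wrist view shows the fingertips (178,250) over the pedal (168,230), about 7 mm toward the blue tin. I'll shift −y and press down.

Request:
arm_command(
  deltas=[
    [[0,-0.007,0],0],
    [[-0.002,0,-0.015],0],
    [[-0.002,-0.001,-0.015],0],
    [[-0.002,0,-0.01],0],
    [[0,0,0],0],
  ],
)

```text
time: 3.62
position: [0.4589, -0.1604, 0.0908]
orientation: [-0.113, 0.994, 0.0, -0.002]
ft_force: [-0.9, -0.1, 0.6]
opening: 0.0002
grip_force: 0.0
```

Request:
arm_command(
  deltas=[
    [[0,0,-0.01],0],
    [[0,0,-0.01],0],
    [[0,0,-0.008],0],
    [[0,0,-0.005],0],
    [[0,0,0],0],
  ],
)

```text
time: 4.25
position: [0.4599, -0.1606, 0.0588]
orientation: [-0.113, 0.994, 0.0, -0.001]
ft_force: [-0.5, 0.5, -0.2]
opening: 0.0
grip_force: 0.0
```

Request:
arm_command(
  deltas=[
    [[0,0,-0.003],0],
    [[0,0,0],0],
    [[0,0,-0.003],0],
    [[0,0,0],0],
  ],
)

```text
time: 4.75
position: [0.4606, -0.1609, 0.0566]
orientation: [-0.112, 0.994, 0.002, -0.0]
ft_force: [-9.2, 3.5, 29.9]
opening: 0.0004
grip_force: 15.1
```

Run:
```python
from h import *
o=ctrl.get_obs();print(o['position'],o['ft_force'])
p=eyes.snapshot('wrist');q=eyes.snapshot('side')
c=cv2.resize(q['img'][130:270,190:350],(439,384))
cv2.imwrite('pics/w2.png',np.hstack([p['img'][:,76:437],c]))
```

```text
[ 0.46055445 -0.16088659  0.05656377] [-9.20339564  3.5052621  29.90535796]
```

View pics/w2.png

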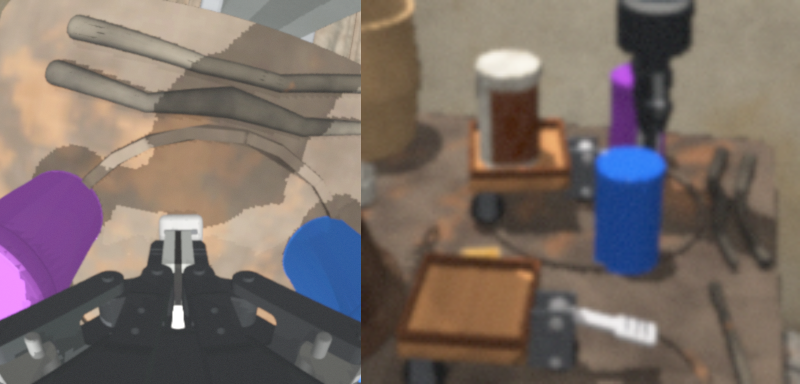

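The lever hit its firm stop: tip height is 45.6 mm with 30 N, and the side view shows the lever down. I'll retreat and go to the empty trolley.

Request:
arm_command(
  deltas=[
    [[0,0,0.02],0],
    [[0,0,0.05],0],
    [[0,0,0.05],0],
    [[0,0.03,0.03],0],
    [[-0.005,0.055,0],-0.05],
  ],
)

```text
time: 5.48
position: [0.4579, -0.0773, 0.2067]
orientation: [-0.084, 0.996, -0.0, 0.004]
ft_force: [0.9, 1.2, 0.0]
opening: 0.0001
grip_force: 0.0
```

Request:
arm_command(
  deltas=[
    [[-0.005,0.055,0],-0.05],
    [[-0.005,0.055,0],-0.06],
    [[0,0.055,0],0],
    [[0,0.035,0],0],
    [[0,0,0],0],
  ],
  claw=0.7,
  force=30,
)

```text
time: 6.1
position: [0.4445, 0.1277, 0.2032]
orientation: [-0.037, 0.999, 0.0, -0.0]
ft_force: [0.1, -0.4, -0.4]
opening: 0.0598
grip_force: 0.0
```

Run:
```python
from h import *
o=ctrl.get_obs();print(o['time'],o['position'],o['orientation'],o['opening'])
p=eyes.snapshot('top')
C=cloud(p)[196:256,322:352]
I=p['img'][196:256,322:352].astype(int)
for r in range(0,60,4):
    m=(C[r,:,2]>.025)&(np.ptp(I[r],axis=1)<30)
    if m.any(): print(r+196,m.sum(),np.median(C[r][m],0).round(3))
cv2.imwrite('pics/t3.png',cv2.resize(p['img'][130:290,150:420],(800,474)))
```

```text
6.1 [0.44454113 0.12767864 0.20320421] [-3.65890271e-02  9.99330348e-01  3.11429486e-04 -4.09827286e-05] 0.059779694353307954
200 5 [ 0.541 -0.151  0.058]
204 15 [ 0.534 -0.143  0.044]
208 19 [ 0.524 -0.143  0.065]
212 18 [ 0.516 -0.144  0.064]
216 14 [ 0.509 -0.143  0.057]
220 8 [ 0.501 -0.149  0.056]
224 8 [ 0.493 -0.151  0.052]
228 7 [ 0.485 -0.153  0.051]
232 9 [ 0.477 -0.157  0.049]
236 12 [ 0.469 -0.156  0.048]
240 12 [ 0.461 -0.159  0.046]
244 12 [ 0.453 -0.161  0.044]
248 10 [ 0.445 -0.16   0.041]
```

View pics/t3.png

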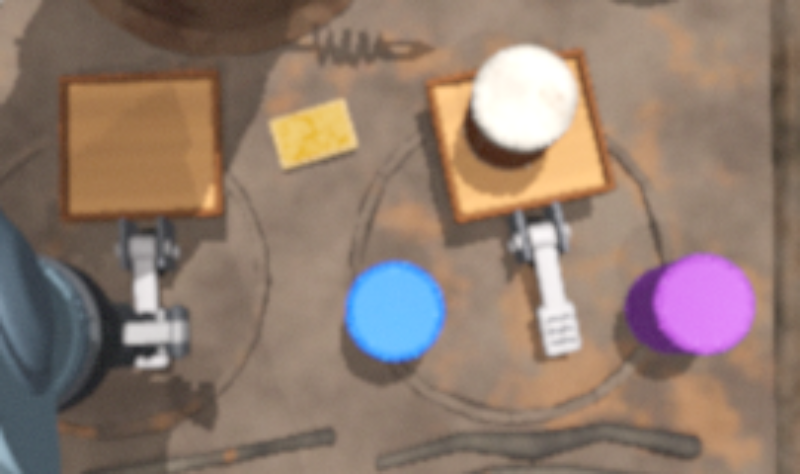

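The loaded lever is now fully down, with its pedal at about (557,330) in the crop, and the tin hasn't moved. Next I'll lower the gripper over the empty trolley's pedal.

Request:
arm_command(
  deltas=[
    [[-0.001,-0.006,-0.04],0],
    [[0,0,-0.05],0],
    [[0,0,-0.045],0],
    [[0,0,-0.02],0],
    [[0,0,0],0],
  ],
)

```text
time: 6.78
position: [0.4426, 0.1156, 0.0468]
orientation: [-0.032, 0.999, -0.001, -0.002]
ft_force: [-1.2, -0.0, 0.0]
opening: 0.0599
grip_force: 0.0
```

Request:
arm_command(
  deltas=[
    [[0,0,-0.012],0],
    [[0,0,0],0],
  ],
)

```text
time: 7.02
position: [0.4444, 0.1178, 0.0364]
orientation: [-0.033, 0.999, 0.0, 0.0]
ft_force: [0.8, 0.2, -0.4]
opening: 0.0598
grip_force: 0.0
```

Run:
```python
from h import *
o=ctrl.get_obs();print(o['time'],o['position'],o['ft_force'])
p=eyes.snapshot('wrist');q=eyes.snapshot('side')
c=cv2.resize(q['img'][180:320,190:350],(439,384))
cv2.imwrite('pics/w4.png',np.hstack([p['img'][:,76:437],c]))
```

```text
7.025 [0.4443529  0.11784357 0.03640827] [ 0.80647296  0.19966991 -0.42105292]
```

View pics/w4.png

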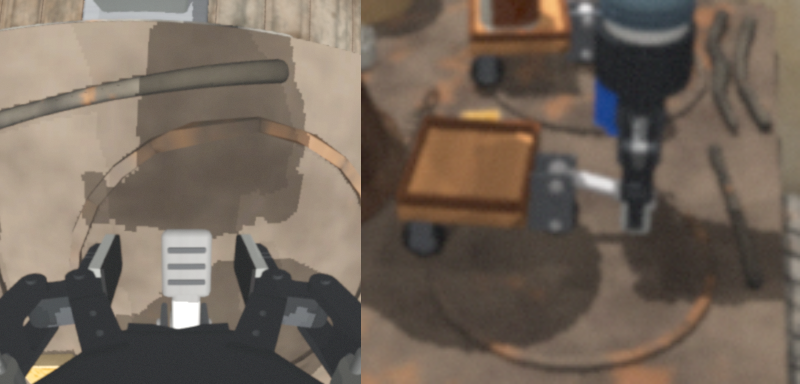

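The pedal (187,265) lies between the pads (110 and 250), about 3 mm off centre. I'll shift +y and close.

Request:
arm_command(
  deltas=[
    [[-0.001,0.003,-0.002],0],
    [[0,0,0],0],
    [[0,0,0],0],
    [[0,0,0],0],
    [[0,0,0],0],
  ],
  claw=0,
  force=30,
)

```text
time: 7.75
position: [0.4432, 0.1218, 0.0344]
orientation: [-0.033, 0.999, 0.0, 0.0]
ft_force: [-1.2, 1.7, 1.0]
opening: 0.0238
grip_force: 32.5
```

Request:
arm_command(
  deltas=[
    [[-0.0015,0,0.008],0],
    [[-0.0007,0,0.009],0],
    [[0.0007,0,0.009],0],
    [[0.0015,0,0.008],0],
    [[0.003,0,0.008],0],
  ],
)

```text
time: 8.38
position: [0.4455, 0.1218, 0.0766]
orientation: [-0.033, 0.999, 0.0, -0.001]
ft_force: [1.4, 6.1, -7.6]
opening: 0.0232
grip_force: 29.8
```

Request:
arm_command(
  deltas=[
    [[0.0035,0,0.008],0],
    [[0.0065,0.001,0.009],0],
    [[0.0065,0,0.0065],0],
    [[0.002,0,0.002],0],
    [[0,0,0],0],
  ],
)

```text
time: 9.0
position: [0.4618, 0.1228, 0.1013]
orientation: [-0.033, 0.999, 0.0, -0.003]
ft_force: [-2.8, 5.8, -2.4]
opening: 0.0233
grip_force: 30.0
```

Request:
arm_command(
  deltas=[
    [[0.002,0,0.002],0],
    [[0,0,0],0],
    [[0.002,0,0.002],0],
    [[0,0,0],0],
  ],
)

```text
time: 9.5
position: [0.4658, 0.1231, 0.1049]
orientation: [-0.034, 0.999, 0.0, -0.003]
ft_force: [-3.0, 6.5, -5.7]
opening: 0.0233
grip_force: 30.0
```

Request:
arm_command(
  deltas=[
    [[0.001,0,0.003],0],
    [[0,0,0],0],
    [[0,0,0],0],
  ],
)

```text
time: 9.88
position: [0.4673, 0.1231, 0.1067]
orientation: [-0.034, 0.999, 0.0, -0.002]
ft_force: [1.9, 6.3, -15.9]
opening: 0.0236
grip_force: 32.5
```

Request:
arm_command(
  deltas=[
    [[0,0,0],0],
    [[0,0,0],0],
    [[0,0,0],0],
    [[0,0,0.02],0],
    [[0,0,0.04],0],
  ],
  claw=0.7,
)

```text
time: 10.5
position: [0.4684, 0.1209, 0.1684]
orientation: [-0.033, 0.999, -0.001, -0.002]
ft_force: [0.3, 0.3, -0.4]
opening: 0.0599
grip_force: 0.0
```

Request:
arm_command(
  deltas=[
    [[0,0,0.04],0],
    [[-0.02,0.05,0.02],0],
    [[-0.02,0.055,0],0],
    [[-0.02,0.055,0],0],
    [[0,0,0],0],
  ],
)

```text
time: 11.12
position: [0.4073, 0.2876, 0.2295]
orientation: [-0.038, 0.999, 0.001, 0.0]
ft_force: [0.1, -0.2, 0.3]
opening: 0.0597
grip_force: 0.0
```

Run:
```python
from h import *
o=ctrl.get_obs();print(o['time'],o['position'],o['opening'])
p=eyes.snapshot('top');C0=cloud(p)
for a,b in((188,212),(322,352)):
  C=C0[196:262,a:b];I=p['img'][196:262,a:b].astype(int);print()
  for r in range(0,66,3):
    m=(C[r,:,2]>.025)&(C[r,:,2]<.15)&(np.ptp(I[r],axis=1)<30)
    if m.any(): print(r+196,m.sum(),np.median(C[r][m],0).round(3))
q=eyes.snapshot('side')
cv2.imwrite('pics/s5.png',np.hstack([cv2.resize(p['img'][130:290,150:420],(400,237)),cv2.resize(q['img'][130:310,180:360],(400,400))[:237] if 0 else cv2.resize(q['img'][130:310,180:360],(237,237))]))
```

```text
11.125 [0.40733739 0.2876035  0.22953356] 0.0597182934352489

205 11 [0.524 0.137 0.064]
208 16 [0.52  0.127 0.041]
211 18 [0.511 0.122 0.064]
214 19 [0.505 0.123 0.065]
217 18 [0.499 0.121 0.067]
220 18 [0.493 0.12  0.066]
223 10 [0.486 0.121 0.085]
226 7 [0.48  0.123 0.092]
229 12 [0.474 0.122 0.099]
232 13 [0.468 0.121 0.107]
235 13 [0.462 0.122 0.115]
238 13 [0.456 0.12  0.119]
241 11 [0.451 0.123 0.117]

199 3 [ 0.542 -0.152  0.065]
202 9 [ 0.536 -0.152  0.063]
205 17 [ 0.533 -0.143  0.032]
208 19 [ 0.524 -0.143  0.065]
211 18 [ 0.518 -0.144  0.064]
214 19 [ 0.512 -0.146  0.06 ]
217 13 [ 0.507 -0.143  0.057]
220 8 [ 0.501 -0.149  0.056]
223 7 [ 0.495 -0.15   0.054]
226 7 [ 0.489 -0.153  0.052]
229 8 [ 0.483 -0.154  0.05 ]
232 9 [ 0.477 -0.157  0.049]
235 12 [ 0.471 -0.156  0.047]
238 13 [ 0.465 -0.157  0.047]
241 12 [ 0.459 -0.158  0.046]
244 12 [ 0.453 -0.161  0.044]
247 12 [ 0.447 -0.161  0.042]
```

View pics/s5.png

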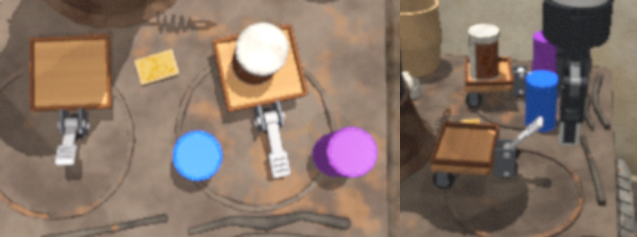

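The empty lever is up (slope about 48°) with its pedal at the expected height. The loaded lever is still fully down and the tin is standing.

```bash
python3 -c "
from h import *
print(workorder.close_job())"
```

```text
the job is handed in; nothing more can be done
None
```

I pushed the loaded trolley's brake fully down first, then lifted the empty trolley's brake fully up; the tin is still standing where it was. The job was handed in at about 11 s, but no verdict came back.

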